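# Show the underside of the two-pole breaker to the inspection camera

## Robot

A 7-joint arm with a two-finger parallel gripper is mounted at the origin on the work surface. World frame = base frame: x ahead of the robot, y to its left, z up, the work surface at z = 0. Lengths are in m, angles in degrees, forces in N, time in s.
With the tool pointing down it reaches from about 0.35 to 0.9 m from the base axis. Payload 8.1 kg.
Tool frame: the origin (TCP) lies between the finger pads; the fingertips stand 17 mm ahead of it and the grasp point (between the pads) lies 2 mm behind it; z points along the fingers, y is the direction in which the jaws open and shut (so a half turn about z gives the same grasp; the last joint's range is limited). The gripper opens to 92 mm and grips with 3 to 60 N. Pads are 19 mm wide; open, the fingers measure 130 mm over their backs; the gripper's body (75 mm by 190 mm) begins 47 mm behind the grasp point.
Start: joints at [64.653, 24.895, 1.432, 90.138, -0.665, 64.973, -4.303], TCP at [0.208, -0.589, 0.244] pointing down, gripper open.
Joint ranges: [-149.89, 149.89], [-25.12, 119.58], [-72.63, 75.52], [4.76, 147.25], [-75.54, 255.54], [6.69, 114.76], [-157.13, 157.13]. Speed limits (degrees/s): [127.2, 127.2, 172.46, 172.46, 180, 180, 180].

## Interface

Orientations are given as [roll, pitch, yaw] about the fixed x, y, z axes, in that order (R = Rz(yaw) Ry(pitch) Rx(roll)).
In Python, from workcell import env, camera, camera_info, workorder gives the robot as it stands.
- The arm moves only by the tool servo_tool, never from a script. Its argument "increments" is one flat list of numbers, 7 for each row, row after row: the shift along the tool's x, y, z in cm, then the turn, a rotation vector about the tool's x, y, z in rad, then the gripper command: -1 is shut, 1 is fully open, values between are in proportion. A call has exactly 10 rows; each row is the pose to reach, as a shift and turn from the pose commanded when the call began, along the tool's axes at that moment; what a row does not reach only later rows make up. A row lasts 1/10 s, in which the tool goes at most 50 mm and 8.59 degrees, less where a joint would pass 70% of its speed; a pose out of reach is approached as far as the arm can. A call with a gripper value outside its range is refused whole. The fingers move at their own pace and stop on an object; "squeeze" is the grip in N (left out, the last holds). Time passes only in rows, so rows that repeat a pose let the fingers close, or fill a call up. It gives the time, the measured TCP pose, the force and the opening at its end, in the units of the state.
- env.observe(): the state, without advancing time (a new reading comes with each control period).
- camera(name): name is "side" or "top" or "wrist"; returns the picture (420x560x3 uint8, red, green, blue); there is no depth.
- camera_info(name): a dict with "fx", "fy", "cx", "cy" (pixels), "k1" (the pictures are not rectified: a ray, as slopes to the right and down, at radius r is drawn at 1 + k1 r^2 times it, then the intrinsics apply), "eye" and "attitude" of the camera in the world. Camera axes: x right, y up, looking along -z (the intrinsics and any distortion apply to the point x, -y, -z); pixel columns grow to the right and rows downward; lengths in m; the calibration is good to about 2 mm. A picture is of the moment at which its call begins: read the wrist's pose just before it. camera_info takes no time and is no camera call; for the wrist camera it gives the pose at the moment of the call.
- workorder.close_job(): hands the job in, once; it reports no verdict.
The state is a dict: "t": time; "qpos": joint angles; "joint_vel": joint speeds; "effort": joint torques, N m; "eef_pos": TCP position; "tool_rot": TCP orientation; "wrist_force": force on the tool from outside, world axes, zero at the start; "wrist_torque": the same for the moment, N m; "opening": opening from 0.0 (shut) to 1.0 (fully open).
Only numpy, scipy, OpenCV 4.12 (cv2) and the standard library are available. Lean on these libraries where they do the work, as an engineer would, in place of code of your own. Each camera call takes 0.05 s, during which the arm holds its last target.

## Task

Pull the double-width (two-pole) breaker up off its bus bar and hold it in the air in front of the small inspection camera: its underside facing the lens squarely, centred on the lens axis about 12 cm from the lens, with the breaker's long edges level. Finish there, still holding it steady in the gripper; do not bump the camera, leave the three single breakers on their bars and the other things on the counter where they are.

Things in the scene. Friction and masses are not known exactly. Their poses are not given: they have to be found in the camera images.
- breaker_double: The breaker to present, the only wide one, in any of 4 places on the pan: black, 76 mm long (x), 50 wide (y), 64 tall (z; top 6 mm only 42 long) plus two tied toggles 11 mm high; 0.17-0.34 kg. Origin: centre of underside, z up to the toggles. A slot 8 wide, 14 deep along y under its middle sits astride a bus bar: lifts straight off, no latch. Its flat +-y sides have 30 mm free room for fingers.
- double_top (a point): Point on the two-pole breaker: centre of its top, 64 mm above the underside along its z (the toggles rise 11 mm above this).
- breaker_a: Single-pole breaker, black, one toggle: 76 mm long (its x) by 25 mm wide (its y), 64 mm tall plus an 11 mm toggle. Origin: centre of the underside. Stands on a bus bar of the pan like the double one; leave it there.
- breaker_b: Single-pole breaker, black, one toggle: 76 mm long (its x) by 25 mm wide (its y), 64 mm tall plus an 11 mm toggle. Origin: centre of the underside. Stands on a bus bar of the pan like the double one; leave it there.
- breaker_c: Single-pole breaker, black, one toggle: 76 mm long (its x) by 25 mm wide (its y), 64 mm tall plus an 11 mm toggle. Origin: centre of the underside. Stands on a bus bar of the pan like the double one; leave it there.
- pan: Grey steel back pan fixed on the counter, left or right (camera on the other side): 220 mm (x) by 190 (y), 8 thick, edges 16 mm high at y = +-92. Two copper bus bars along y at x = +-52 mm, 3 thick, tops 20 mm above the counter; each carries two breakers standing on the pan at y about +-42, long sides along the pan's x. Origin: centre of its underside.
- camera_stand: Inspection camera's stand, fixed on the counter: dark foot plate 110 by 100 mm, two cheeks 89 mm high with the camera head between; 125 mm high in all. Origin: on the counter, straight below the middle of the lens; the foot reaches from 35 mm in front to 75 mm behind it. At yaw 0 the lens looks towards -x (to the robot) and upward. Do not touch.
- camera_head: Camera head, grey box 50 by 62 by 52 mm with black lens barrel (48 mm diameter) and white ring. Origin: middle of the lens's front, 110 mm above the counter. z: viewing axis out of the lens, 55 degrees above level, leaning to the robot's side; y is level. Wanted: breaker's underside centre at 0, 0, 120 mm here, its z along this z, its x along this y (either way round).
- screwdriver: Screwdriver lying on the counter near its far edge, roughly along y. Leave alone.
- vase: Small glass vase, 66 mm wide, 100 mm high, with a green sprig up to about 190 mm, on the right of the counter. Origin: centre of the foot. Leave alone.
- clamp: Bar clamp lying flat, dark bar 220 mm with orange jaws, 20 mm high, on the left of the counter. Leave alone.
- night_light: White plug-in night light lying on its face, 110 by 70 by 30 mm plus a plug of 11 mm, at the near right of the counter. Leave alone.
Mind the look-alikes: they are no part of the job. What is shaped like the breaker_double but green is not meant.

How it is judged (in metres and radians):
On the way:
1. the two-pole breaker is off its bus bar, held in the fingers (z of breaker_double in the frame of pan above 0.04 m and contact force between breaker_double and the fingers above 1 N and contact force between breaker_double and pan below 0.1 N), for 0.2 s.
At the end, for the whole second after the job is handed in: Breaker at rest in the gripper, touching nothing else: underside towards the lens, within 20 mm of its axis each way, 95 to 145 mm away; square to the axis and long edges level (along the head's y) within 0.2 rad; single breakers still on their bars (x of breaker_double in the frame of camera_head between -0.02 and 0.02 m and y of breaker_double in the frame of camera_head between -0.02 and 0.02 m and z of breaker_double in the frame of camera_head between 0.095 and 0.145 m and z of double_top in the frame of camera_head above 0.15 m and angle between the z axis of breaker_double and the z axis of camera_head, either way round below 0.2 rad and angle between the x axis of breaker_double and the y axis of camera_head, either way round below 0.2 rad and contact force between breaker_double and the fingers above 1 N and contact force between breaker_double and camera_stand below 0.1 N and height (world z) of breaker_double above 0.15 m and linear speed of breaker_double below 0.03 m/s and angular speed of breaker_double below 0.2 rad/s and z of each of breaker_a, breaker_b, breaker_c in the frame of pan below 0.012 m); the arm keeps its last pose, push and grip.
It fails at once if the camera is bumped by the arm, the fingers or the breaker (contact force between any of the arm, the fingers, breaker_double and camera_stand above 1.5 N).
It fails at once if a single breaker is pulled off or shifted (distance of any of breaker_a, breaker_b, breaker_c from where it was at the start of the episode above 0.02 m).
It fails at once if a bystander is moved (distance of any of screwdriver, vase, clamp, night_light from where it was at the start of the episode above 0.03 m).
It also fails if it takes over 37 s, if anything falls off the work surface, if the arm or the gripper's body presses on something with over 40 N, if the wrist force passes 120 N, or if a joint passes its speed limit or range.

## Working session

There is one attempt and no reset: what is moved stays moved. The work goes in short steps, Python scripts to look and compute and a tool call to move; the robot and the scene stay as the last step left them, time stands still between calls to the robot, and variables do not carry over. Pictures are saved under pics/ and viewed, and the job is handed in when it is done.

Besides the shell and the picture viewer there is one more tool, called after "Emit:" by a JSON object that holds its "op" and its "data", one argument or row to a line. servo_tool: Moves the arm, as the interface text tells. Its arguments: {"type":"object","properties":{"increments":{"type":"array","items":{"type":"number"}},"squeeze":{"type":"number"}},"required":["increments"]}

```bash
ls; mkdir -p pics; python3 - <<'E'
from workcell import env,camera,camera_info
import cv2
s=env.observe()
print({k:s[k] for k in("t","qpos","eef_pos","tool_rot","opening","wrist_force")})
for n in("side","top","wrist"):
    print(n,camera_info(n))
    cv2.imwrite(f"pics/{n}0.png",camera(n)[:,:,::-1])
E
```

```text
pics
{'t': 0.0, 'qpos': array([64.65258796, 24.9367142 ,  1.43296246, 90.18925543, -0.66459577,
       64.97526082, -4.30318434]), 'eef_pos': array([ 0.20806992, -0.58882027,  0.24294152]), 'tool_rot': array([-1.79907552e+02,  9.32449766e-03,  1.94626952e+01]), 'opening': 0.9987734721235176, 'wrist_force': array([ 0.18735675, -0.08731662, -0.51749914])}
side {'fx': 534.3125237043164, 'fy': 534.3125237043164, 'cx': 273.63798186177456, 'cy': 217.40491804108123, 'k1': -0.14609221797279678, 'eye': array([0.39958148, 1.245334  , 0.92482352]), 'attitude': array([  55.92306903,   -0.81600437, -172.33723787])}
top {'fx': 502.65906923284706, 'fy': 502.65906923284706, 'cx': 277.33255816694015, 'cy': 220.10550376168734, 'k1': -0.009743687601780552, 'eye': array([ 0.48370071, -0.01003317,  1.3910696 ]), 'attitude': array([  3.93777562,   1.01479955, -91.19578266])}
wrist {'fx': 343.54413739613886, 'fy': 343.54413739613886, 'cx': 278.49198209488475, 'cy': 215.72383380140172, 'k1': -0.005409324133166422, 'eye': array([ 0.27306179, -0.56706207,  0.38430376]), 'attitude': array([-14.68440509,   0.13911316, -70.53357829])}
```

View pics/top0.png

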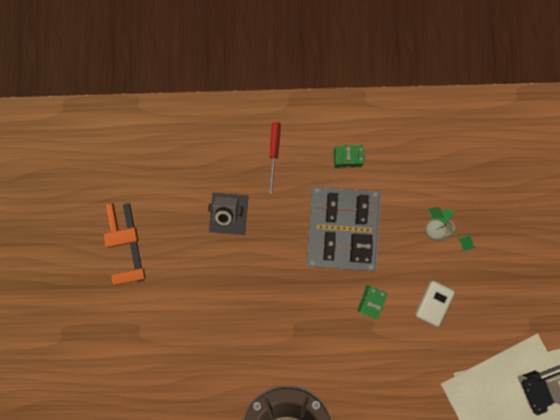

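View pics/side0.png

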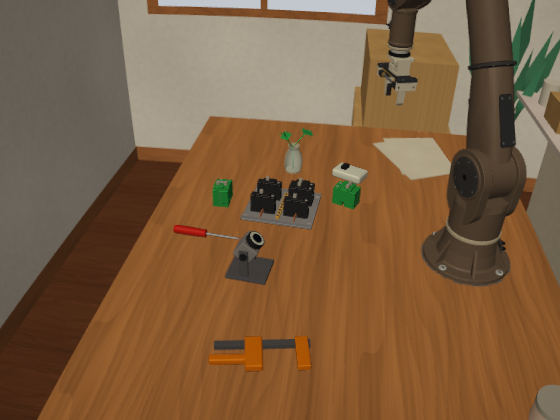

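View pics/wrist0.png

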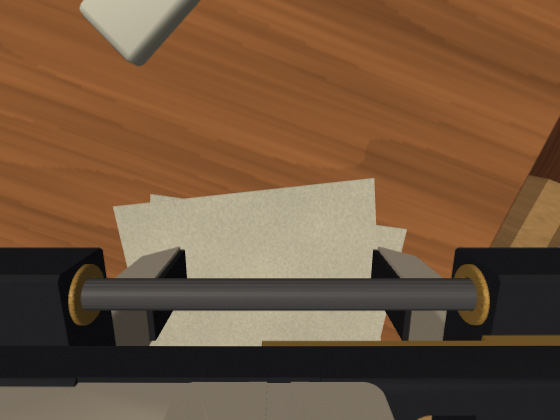

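Top view: four black breakers on the pan at (332,207), (363,209), (330,246) and (361,248). The last one looks double-width. The green look-alikes are at (349,156) and (373,302). I'll enlarge it to confirm.

```bash
python3 - <<'E'
import cv2
t=cv2.imread("pics/top0.png")
a=cv2.resize(t[180:280,295:395],None,fx=6,fy=6,interpolation=cv2.INTER_CUBIC)
cv2.imwrite("pics/topcrop.png",a)
a=cv2.resize(t[180:250,195:265],None,fx=8,fy=8,interpolation=cv2.INTER_CUBIC)
cv2.imwrite("pics/topcam.png",a)
E
```

```text
(no output)
```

View pics/topcrop.png

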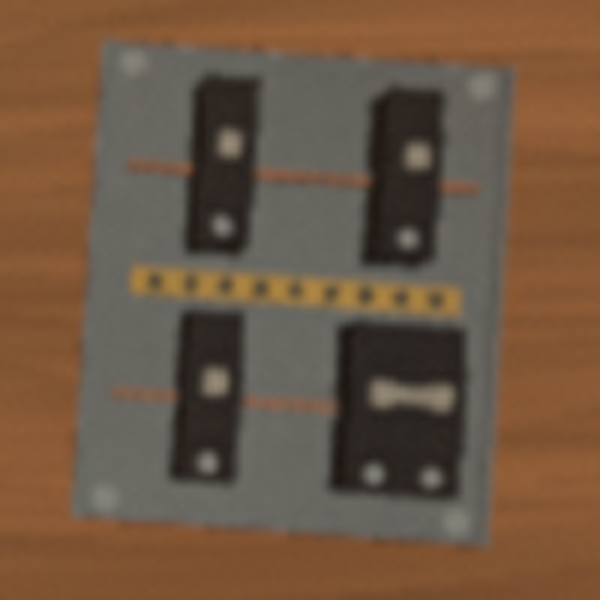

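View pics/topcam.png

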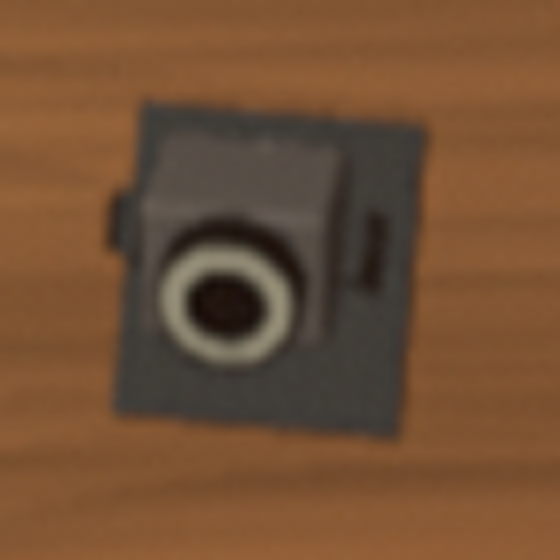

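The crop shows the double at crop (405,400), which is about pixel (362,247) in the full picture. It is the only black one with two tied toggles. Next I'll fit the pan, breaker and camera-stand poses.

```bash
cat > h.py <<'E'
import numpy as np, cv2
from scipy.spatial.transform import Rotation as R
from scipy.optimize import least_squares
from workcell import env,camera,camera_info
def proj(ci,P):
    P=np.atleast_2d(P); Rc=R.from_euler('xyz',ci['attitude'],degrees=True).as_matrix()
    c=(P-ci['eye'])@Rc; u=c[:,0]/-c[:,2]; v=-c[:,1]/-c[:,2]
    f=1+ci['k1']*(u*u+v*v)
    return np.c_[ci['cx']+ci['fx']*u*f, ci['cy']+ci['fy']*v*f]
def back(ci,px,z):
    px=np.atleast_2d(px).astype(float)
    out=[]
    for p in px:
        s=least_squares(lambda q:proj(ci,[[q[0],q[1],z]])[0]-p,ci['eye'][:2]+[0.01,0.01]).x
        out.append([*s,z])
    return np.array(out)
def fit(ci,loc,px,x0):
    loc=np.array(loc,float)
    def w(q): 
        c,s=np.cos(q[2]),np.sin(q[2])
        return np.c_[q[0]+c*loc[:,0]-s*loc[:,1],q[1]+s*loc[:,0]+c*loc[:,1],loc[:,2]]
    r=least_squares(lambda q:(proj(ci,w(q))-px).ravel(),x0)
    return r.x,r.fun.reshape(-1,2)
E
python3 - <<'E'
from h import *
np.set_printoptions(precision=4,suppress=True)
ci=camera_info("top")
pc=np.array([(104,42),(515,68),(490,545),(75,517)])/6+[295,180]-.4
q,r=fit(ci,[(.11,.095,.012),(.11,-.095,.012),(-.11,-.095,.012),(-.11,.095,.012)],pc,[.5,-.15,0]);print("pan",q,np.degrees(q[2]),r)
c,s=np.cos(q[2]),np.sin(q[2])
print("exp dbl",q[0]+c*-.052+s*.042,q[1]-s*.052-c*.042)
# double: base-top rows/cols
pd=np.array([(350,328),(466,325),(460,497),(334,490)])/6+[295,180]-.4
print("dbl corners@z.066",back(ci,pd,.066))
tg=np.array([(380,394),(446,397)])/6+[295,180]-.4
print("toggles@.083",back(ci,tg,.083))
pf=np.array([(148,100),(428,125),(400,437),(115,410)])/8+[195,180]-.4
for h in(.006,.01):
    q,r=fit(ci,[(.075,.05,h),(.075,-.05,h),(-.035,-.05,h),(-.035,.05,h)],pf,[.5,.15,0]);print("stand",q,np.degrees(q[2]),r.ravel())
q,r=fit(ci,[(.075,.055,h),(.075,-.055,h),(-.035,-.055,h),(-.035,.055,h)],pf,[.5,.15,0]);print("stand",q,np.degrees(q[2]),r.ravel())
rg=np.array([(228,303)])/8+[195,180]-.4
print("ring",back(ci,rg,.11))
E
```

```text
pan [ 0.5528 -0.1696 -0.0868] -4.97345394783711 [[-0.1919 -0.3388]
 [ 0.2614 -0.3101]
 [ 0.2226  0.2949]
 [-0.295   0.3357]]
exp dbl 0.49738490083694026 -0.20695146474933324
dbl corners@z.066 [[ 0.5337 -0.1866  0.066 ]
 [ 0.5339 -0.2374  0.066 ]
 [ 0.4588 -0.2322  0.066 ]
 [ 0.463  -0.1774  0.066 ]]
toggles@.083 [[ 0.5042 -0.1964  0.083 ]
 [ 0.5023 -0.2248  0.083 ]]
stand [ 0.5823  0.1491 -0.1129] -6.4699505840100615 [-0.3331 -0.3135  0.4258 -0.2299  0.1106  0.2294 -0.2054  0.3055]
stand [ 0.5819  0.1487 -0.1129] -6.469817213369285 [-0.3793 -0.3756  0.4829 -0.2828  0.157   0.2908 -0.2633  0.3573]
stand [ 0.5819  0.1487 -0.1134] -6.496304712318177 [-2.1657 -0.5499  2.2808 -0.1172  1.9457  0.4593 -2.0771  0.1766]
ring [[0.5822 0.1496 0.11  ]]
```

```bash
cat >> h.py <<'E'
np.set_printoptions(precision=4,suppress=True)
def inc(p,Rt,base=None):
    s=env.observe()
    p0,R0=(s['eef_pos'],R.from_euler('xyz',s['tool_rot'],degrees=True)) if base is None else base
    d=R0.inv().apply(np.array(p)-p0)*100; w=(R0.inv()*Rt).as_rotvec()
    print("inc cm",d.round(2),"rv",w.round(4))
def down(yaw): return R.from_euler('xyz',[180,0,yaw],degrees=True)
E
python3 - <<'E'
from h import *
inc([.46,-.208,.24],down(-5))
E
```

```text
inc cm [ 36.44 -27.52   0.34] rv [-0.0012  0.0004  0.427 ]
```

Emit:
{"op": "servo_tool", "data": {
  "increments": [3, -2.3, -3, 0, 0, 0.04, 0.5, 7, -5.3, -4, 0, 0, 0.09, 0.5, 11, -8.3, -4, 0, 0, 0.14, 0.5, 15, -11.3, -4, 0, 0, 0.19, 0.5, 19, -14.3, -4, 0, 0, 0.24, 0.5, 23, -17.4, -4, 0, 0, 0.29, 0.5, 27, -20.4, -4, 0, 0, 0.34, 0.5, 31, -23.4, -3, 0, 0, 0.39, 0.5, 34.5, -26, -1, 0, 0, 0.427, 0.5, 36.5, -27.5, 0, 0, 0, 0.427, 0.5]
}}

```text
t: 1.15
eef_pos: [0.4621, -0.2041, 0.2425]
tool_rot: [-179.9, 0.0, -4.8]
wrist_force: [0.7, -0.1, 0.4]
opening: 0.75
```

```bash
python3 - <<'E'
from h import *
s=env.observe(); print(s['t'],s['eef_pos'],s['tool_rot'],s['opening'],s['qpos'],s['joint_vel'].round(2))
import pickle
ci=camera_info("wrist");pickle.dump(ci,open("ci1.pkl","wb"));print(ci['eye'])
cv2.imwrite("pics/wrist1.png",camera("wrist")[:,:,::-1])
E
```

```text
1.15 [ 0.4621 -0.2041  0.2425] [-179.9094    0.0312   -4.8314] 0.7500363668069333 [ 24.6739  14.403   -8.4108 106.0426   2.3179  59.7723 -79.4767] [-20.37   9.12  -5.8    2.56   4.6  -10.97 -27.56]
[ 0.5307 -0.2107  0.3838]
```

View pics/wrist1.png

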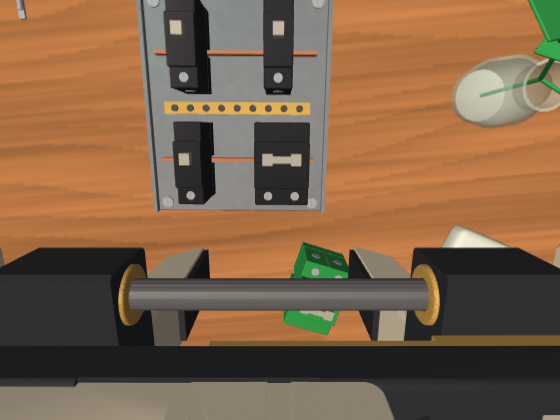

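```bash
python3 - <<'E'
from h import *
t=cv2.imread("pics/wrist1.png")
cv2.imwrite("pics/w1c.png",cv2.resize(t[100:220,140:340],None,fx=4,fy=4,interpolation=cv2.INTER_CUBIC))
E
```

```text
(no output)
```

View pics/w1c.png

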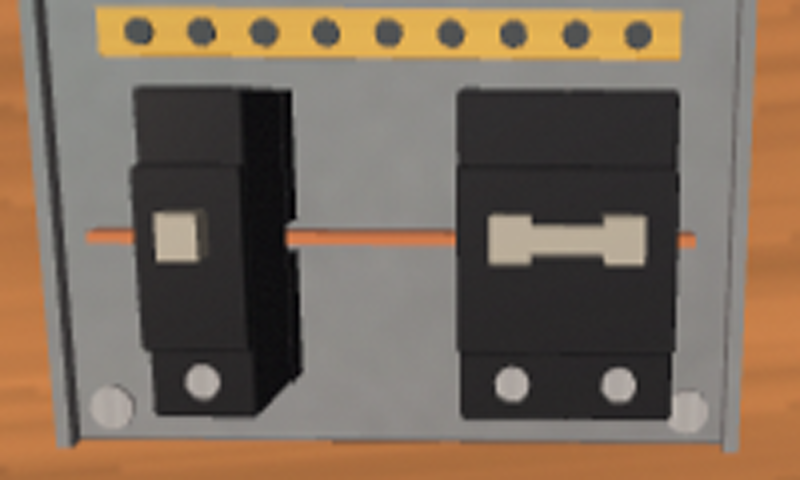

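```bash
python3 - <<'E'
from h import *
import pickle
ci=pickle.load(open("ci1.pkl","rb"))
px=np.array([(458,166),(680,166),(677,352),(459,351)])/4+[140,100]-.4
q,r=fit(ci,[(.021,.025,.072),(.021,-.025,.072),(-.021,-.025,.072),(-.021,.025,.072)],px,[.5,-.2,0]);print(q,np.degrees(q[2]),r.ravel())
px=np.array([(458,90),(680,90)])/4+[140,100]-.4;print(back(ci,px,.066))
pc=np.array([(65,445),(730,450)])/4+[140,100]-.4;print(back(ci,pc,.016))
s=env.observe();print(s['t'],s['eef_pos'],s['joint_vel'].round(1))
inc([q[0],q[1],.10],down(np.degrees(q[2])))
E
```

```text
[ 0.4963 -0.21   -0.0866] -4.963524936581002 [-0.4224 -0.238   0.3939 -0.094  -0.024   0.1362  0.0531  0.2353]
[[ 0.5355 -0.1885  0.066 ]
 [ 0.5313 -0.2378  0.066 ]]
[[ 0.4513 -0.0671  0.016 ]
 [ 0.4345 -0.25    0.016 ]]
1.2 [ 0.4633 -0.2011  0.2413] [ 2.7 -0.9  1.9 -0.4 -0.5  2.8  7.2]
inc cm [ 3.38  0.67 14.12] rv [-0.0036  0.0016  0.0068]
```

Emit:
{"op": "servo_tool", "data": {
  "increments": [1, 0.1, 2, 0, 0, 0, 0.5, 2, 0.2, 4, 0, 0, 0, 0.5, 3.4, 0.3, 7, 0, 0, 0, 0.5, 3.4, 0.3, 10, 0, 0, 0, 0.5, 3.4, 0.3, 12, 0, 0, 0, 0.5, 3.4, 0.3, 12, 0, 0, 0, 0.5, 3.4, 0.3, 12, 0, 0, 0, 0.5, 3.4, 0.3, 12, 0, 0, 0, 0.5, 3.4, 0.3, 12, 0, 0, 0, 0.5, 3.4, 0.3, 12, 0, 0, 0, 0.5]
}}

```text
t: 2.2
eef_pos: [0.4949, -0.2146, 0.1247]
tool_rot: [180.0, -0.1, -5.0]
wrist_force: [0.2, -1.3, 0.1]
opening: 0.753
```

```bash
python3 - <<'E'
from h import *
s=env.observe(); print(s['t'],s['eef_pos'],s['tool_rot'],s['opening'],s['qpos'],s['joint_vel'].round(2))
inc([.4963,-.2095,.046],down(-5))
cv2.imwrite("pics/wrist2.png",camera("wrist")[:,:,::-1])
E
```

```text
2.2 [ 0.4949 -0.2146  0.1247] [179.9704  -0.093   -5.0073] 0.75326590491042 [ 23.5255  24.9597  -7.6998 109.6029   4.551   45.6286 -81.6505] [-0.13  0.24  0.06  0.28  0.07 -0.18  0.12]
inc cm [ 0.09 -0.52  7.87] rv [ 0.0005 -0.0016 -0.0001]
```

View pics/wrist2.png

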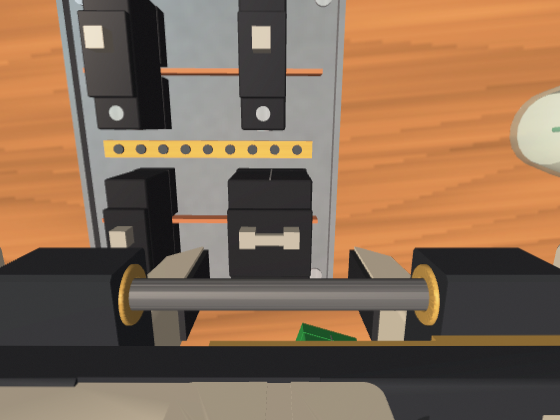

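Emit:
{"op": "servo_tool", "data": {
  "increments": [0, -0.3, 0, 0, 0, 0, 0.5, 0.1, -0.5, 1, 0, 0, 0, 0.5, 0.1, -0.5, 2.5, 0, 0, 0, 0.5, 0.1, -0.5, 4, 0, 0, 0, 0.5, 0.1, -0.5, 5.5, 0, 0, 0, 0.5, 0.1, -0.5, 7, 0, 0, 0, 0.5, 0.1, -0.5, 7.9, 0, 0, 0, 0.5, 0.1, -0.5, 7.9, 0, 0, 0, 0.5, 0.1, -0.5, 7.9, 0, 0, 0, 0.5, 0.1, -0.5, 7.9, 0, 0, 0, 0.5]
}}

```text
t: 3.25
eef_pos: [0.4963, -0.2096, 0.0453]
tool_rot: [180.0, -0.1, -5.0]
wrist_force: [-0.4, 0.8, 0.5]
opening: 0.754
```

```bash
python3 - <<'E'
from h import *
s=env.observe(); print(s['t'],s['eef_pos'],s['tool_rot'],s['wrist_force'])
cv2.imwrite("pics/wrist3.png",camera("wrist")[:,:,::-1])
E
```

```text
3.25 [ 0.4963 -0.2096  0.0453] [179.984   -0.0597  -5.0012] [-0.3895  0.7978  0.5368]
```

View pics/wrist3.png

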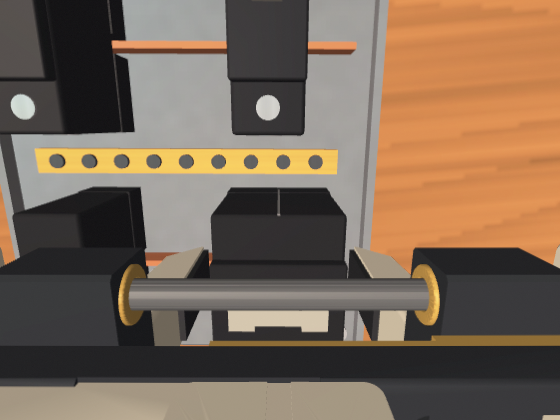

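The breaker sits centred between the fingers (columns 213–345, fingers at about 205 and 352). I'll close on it.

Emit:
{"op": "servo_tool", "data": {
  "increments": [0, 0, 0, 0, 0, 0, -1, 0, 0, 0, 0, 0, 0, -1, 0, 0, 0, 0, 0, 0, -1, 0, 0, 0, 0, 0, 0, -1, 0, 0, 0, 0, 0, 0, -1, 0, 0, 0, 0, 0, 0, -1, 0, 0, 0, 0, 0, 0, -1, 0, 0, 0, 0, 0, 0, -1, 0, 0, 0, 0, 0, 0, -1, 0, 0, 0, 0, 0, 0, -1],
  "squeeze": 40
}}

```text
t: 4.3
eef_pos: [0.496, -0.2095, 0.045]
tool_rot: [180.0, -0.0, -5.0]
wrist_force: [-1.9, 1.3, 5.9]
opening: 0.541
```

```bash
python3 - <<'E'
from h import *
s=env.observe(); print(s['t'],s['eef_pos'],s['tool_rot'],s['wrist_force'],s['opening'])
E
```

```text
4.3 [ 0.496  -0.2095  0.045 ] [179.9916  -0.0169  -5.0009] [-1.855   1.2789  5.8796] 0.5409023316963943
```

Emit:
{"op": "servo_tool", "data": {
  "increments": [0, 0, -0.5, 0, 0, 0, -1, 0, 0, -1.5, 0, 0, 0, -1, 0, 0, -3, 0, 0, 0, -1, 0, 0, -5, 0, 0, 0, -1, 0, 0, -8, 0, 0, 0, -1, 0, 0, -11, 0, 0, 0, -1, 0, 0, -14, 0, 0, 0, -1, 0, 0, -17, 0, 0, 0, -1, 0, 0, -19, 0, 0, 0, -1, 0, 0, -20, 0, 0, 0, -1]
}}

```text
t: 5.3
eef_pos: [0.4963, -0.2096, 0.2471]
tool_rot: [180.0, -0.2, -5.0]
wrist_force: [0.2, 0.1, -4.1]
opening: 0.547
```

```bash
python3 - <<'E'
from h import *
s=env.observe(); print(s['t'],s['eef_pos'],s['tool_rot'],s['wrist_force'],s['opening'],s['qpos'])
cv2.imwrite("pics/side4.png",camera("side")[:,:,::-1])
E
```

```text
5.3 [ 0.4963 -0.2096  0.2471] [179.9581  -0.1568  -5.0013] [ 0.2153  0.0821 -4.0975] 0.5465340478664836 [ 23.5829  17.1162  -8.1776 101.5281   2.7468  61.3855 -80.548 ]
```

View pics/side4.png

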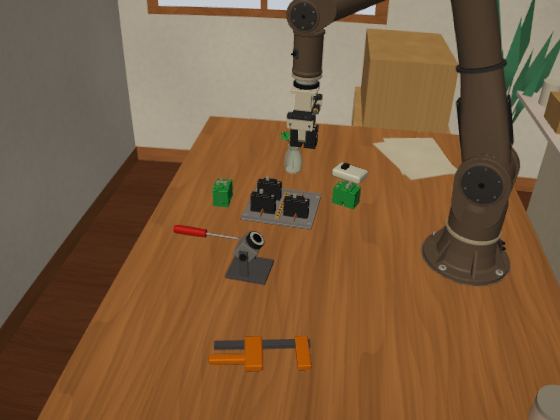

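```bash
cat >> h.py <<'E'
L=np.array([.582,.149,.11]); psi=np.radians(-6.2)
a=np.array([-np.cos(np.radians(55))*np.cos(psi),-np.cos(np.radians(55))*np.sin(psi),np.sin(np.radians(55))])
tx=np.array([-np.sin(psi),np.cos(psi),0]); tz=-a; ty=np.cross(tz,tx)
RT=R.from_matrix(np.c_[tx,ty,tz])
E
python3 - <<'E'
from h import *
s=env.observe(); R0=R.from_euler('xyz',s['tool_rot'],degrees=True)
print(RT.as_euler('xyz',degrees=True))
rv=(R0.inv()*RT).as_rotvec(); print(rv)
Rm=R0*R.from_rotvec(rv/2); 
W1=L+.257*a; m=(s['eef_pos']+W1)/2+[0,0,.02]
print(W1,m,L+.157*a)
inc(m,Rm); inc(W1,RT,(m,Rm))
E
```

```text
[145.    0.   83.8]
[-0.4788  0.4701 -1.4977]
[0.4355 0.1649 0.3205] [ 0.466  -0.0224  0.3041] [0.4925 0.1587 0.2386]
inc cm [ -4.66 -18.39  -5.68] rv [-0.2394  0.2351 -0.7488]
inc cm [  9.66 -15.52  -5.36] rv [-0.2394  0.2351 -0.7488]
```

Emit:
{"op": "servo_tool", "data": {
  "increments": [-0.4, -1.8, -1, -0.024, 0.024, -0.075, -1, -0.9, -3.6, -2, -0.048, 0.047, -0.15, -1, -1.4, -5.5, -3, -0.072, 0.071, -0.225, -1, -1.8, -7.3, -3.6, -0.096, 0.094, -0.3, -1, -2.3, -9.2, -4.2, -0.12, 0.118, -0.375, -1, -2.8, -11, -4.6, -0.144, 0.141, -0.45, -1, -3.2, -12.8, -5, -0.168, 0.165, -0.525, -1, -3.7, -14.7, -5.3, -0.192, 0.188, -0.6, -1, -4.2, -16.5, -5.5, -0.216, 0.212, -0.675, -1, -4.7, -18.4, -5.7, -0.24, 0.235, -0.75, -1]
}}

```text
t: 6.35
eef_pos: [0.4645, -0.0206, 0.3017]
tool_rot: [162.4, -7.1, 39.8]
wrist_force: [-0.4, 0.3, -2.7]
opening: 0.541
```

```bash
python3 - <<'E'
from h import *
s=env.observe(); print(s['t'],s['eef_pos'],s['tool_rot'],s['wrist_force'],s['opening'],s['qpos'])
inc(L+.257*a,RT)
E
```

```text
6.35 [ 0.4645 -0.0206  0.3017] [162.4278  -7.1277  39.82  ] [-0.3613  0.3437 -2.65  ] 0.5409111654734989 [  9.4026  -0.5452 -22.5606 117.4517  16.1879  49.905  -73.5066]
inc cm [  9.81 -15.16  -5.51] rv [-0.241   0.2341 -0.7415]
```

Emit:
{"op": "servo_tool", "data": {
  "increments": [1, -1.5, -0.5, -0.024, 0.024, -0.075, -1, 1.9, -3.1, -1.1, -0.048, 0.047, -0.15, -1, 2.9, -4.6, -1.6, -0.072, 0.071, -0.225, -1, 3.9, -6.2, -2.1, -0.096, 0.094, -0.3, -1, 4.8, -7.7, -2.7, -0.12, 0.118, -0.375, -1, 5.8, -9.3, -3.2, -0.144, 0.141, -0.45, -1, 6.8, -10.9, -3.8, -0.168, 0.165, -0.525, -1, 7.7, -12.4, -4.3, -0.192, 0.188, -0.6, -1, 8.7, -14, -4.8, -0.216, 0.212, -0.675, -1, 9.7, -15.5, -5.4, -0.24, 0.235, -0.75, -1]
}}

```text
t: 7.35
eef_pos: [0.4339, 0.167, 0.3189]
tool_rot: [145.1, 0.1, 84.3]
wrist_force: [0.8, 1.1, -3.6]
opening: 0.543
```

```bash
python3 - <<'E'
from h import *
s=env.observe(); print(s['t'],s['eef_pos'],s['tool_rot'],s['wrist_force'],s['opening'],s['qpos'],s['joint_vel'].round(1))
inc(L+.257*a,RT)
inc(L+.157*a,RT)
cv2.imwrite("pics/side5.png",camera("side")[:,:,::-1])
cv2.imwrite("pics/top5.png",camera("top")[:,:,::-1])
E
```

```text
7.35 [0.4339 0.167  0.3189] [145.0542   0.147   84.2917] [ 0.8426  1.1148 -3.635 ] 0.5426071724660438 [ -3.9669  -6.0944 -39.4088 125.6403  35.2175  40.8181 -73.0429] [-11.5  -0.2 -15.9   2.7  21.6  -5.3   2.2]
inc cm [-0.19  0.24 -0.04] rv [-0.0009 -0.0028  0.0085]
inc cm [-0.22  0.24  9.96] rv [-0.0009 -0.0028  0.0085]
```

View pics/side5.png

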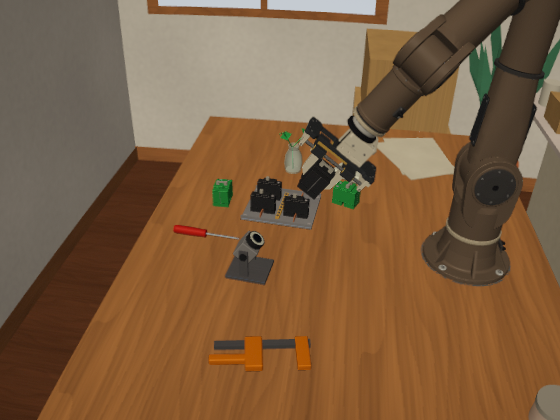

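View pics/top5.png

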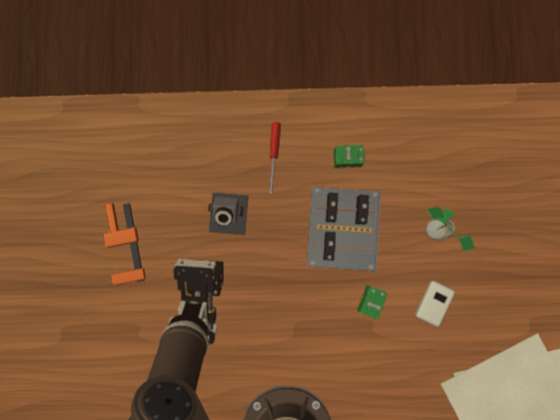

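The breaker is held clear on the robot side and pointing at the lens: side view about (318,180), lens at (256,239). I'll advance along the axis.

Emit:
{"op": "servo_tool", "data": {
  "increments": [0, 0, 0.5, 0, 0, 0, -1, 0, 0, 1.5, 0, 0, 0, -1, 0, 0, 3, 0, 0, 0, -1, 0, 0, 4.5, 0, 0, 0, -1, 0, 0, 6, 0, 0, 0, -1, 0, 0, 7.5, 0, 0, 0, -1, 0, 0, 8.5, 0, 0, 0, -1, 0, 0, 9, 0, 0, 0, -1, 0, 0, 9, 0, 0, 0, -1, 0, 0, 9, 0, 0, 0, -1]
}}

```text
t: 8.45
eef_pos: [0.4857, 0.1598, 0.2451]
tool_rot: [145.2, 0.0, 83.9]
wrist_force: [0.5, 1.1, -3.2]
opening: 0.545
```

```bash
python3 - <<'E'
from h import *
s=env.observe(); print(s['t'],s['eef_pos'],s['tool_rot'],s['wrist_force'],s['opening'],s['qpos'],s['joint_vel'].round(1))
inc(L+.157*a,RT)
for n in("side","top","wrist"):
    im=camera(n)[:,:,::-1]; cv2.imwrite(f"pics/{n}6.png",im)
    if n=="side": cv2.imwrite("pics/side6c.png",cv2.resize(im[110:290,190:390],None,fx=4,fy=3.3,interpolation=cv2.INTER_CUBIC))
E
```

```text
8.45 [0.4857 0.1598 0.2451] [145.171    0.038   83.9067] [ 0.503   1.0696 -3.1672] 0.5446554748886487 [ -3.9356   5.5806 -39.1232 128.6551  55.9727  35.4833 -92.0375] [-0.1 -0.6 -0.3 -0.2 -0.   0.1  0.1]
inc cm [-0.04  0.19  0.92] rv [-0.003  -0.0005  0.0019]
```

View pics/side6c.png

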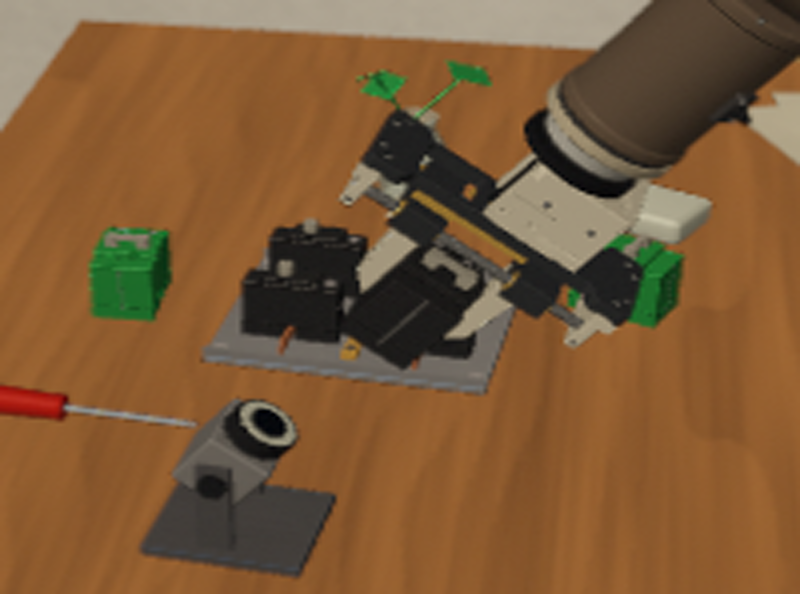

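View pics/top6.png

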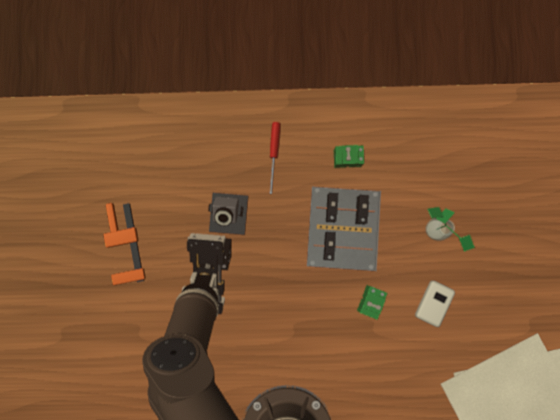

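View pics/wrist6.png

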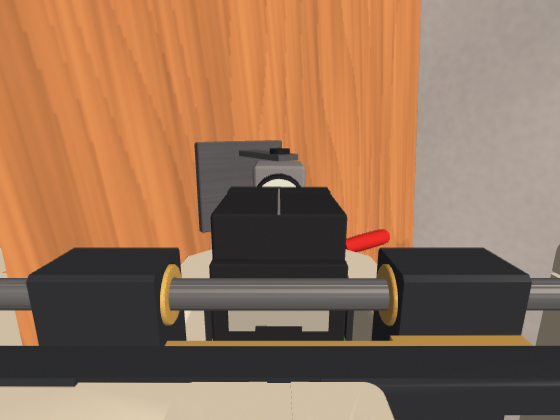

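Emit:
{"op": "servo_tool", "data": {
  "increments": [0, 0.1, 0.3, 0, 0, 0, -1, 0, 0.2, 0.6, 0, 0, 0, -1, 0, 0.2, 0.9, 0, 0, 0, -1, 0, 0.2, 0.9, 0, 0, 0, -1, 0, 0.2, 0.9, 0, 0, 0, -1, 0, 0.2, 0.9, 0, 0, 0, -1, 0, 0.2, 0.9, 0, 0, 0, -1, 0, 0.2, 0.9, 0, 0, 0, -1, 0, 0.2, 0.9, 0, 0, 0, -1, 0, 0.2, 0.9, 0, 0, 0, -1]
}}

```text
t: 9.6
eef_pos: [0.4924, 0.1592, 0.2388]
tool_rot: [145.2, 0.0, 83.9]
wrist_force: [0.0, -0.8, -2.8]
opening: 0.542
```

```bash
python3 - <<'E'
from h import *
s=env.observe(); print(s['t'],s['eef_pos'],s['tool_rot'],s['wrist_force'],s['opening'],s['joint_vel'].round(2))
inc(L+.157*a,RT)
Rn=R.from_euler('xyz',s['tool_rot'],degrees=True)
ci=camera_info("side"); im=camera("side")[:,:,::-1].copy()
# breaker box predicted in tool frame: underside at z=+37mm
uc=s['eef_pos']+Rn.apply([0,0,.037])
print("in head frame z,err",(uc-L)@a,(uc-L)-((uc-L)@a)*a)
P=[s['eef_pos']+Rn.apply([x,y,.037]) for x,y in((.038,.025),(.038,-.025),(-.038,-.025),(-.038,.025))]
p=proj(ci,P)
x0,y0=200,130
big=cv2.resize(im[y0:y0+150,x0:x0+200],None,fx=4,fy=4,interpolation=cv2.INTER_CUBIC)
T=lambda q:((np.array(q)-[x0,y0])*4+2).astype(int)
cv2.polylines(big,[T(p)],True,(0,255,255),1)
cv2.polylines(big,[T(proj(ci,[L,L+.12*a]))],False,(0,0,255),1)
cv2.imwrite("pics/side7.png",big)
E
```

```text
9.6 [0.4924 0.1592 0.2388] [145.1605   0.0413  83.9242] [ 0.0062 -0.7748 -2.7968] 0.5421315691388233 [ 0.08 -0.    0.03 -0.06 -0.05  0.02 -0.02]
inc cm [-0.05 -0.    0.02] rv [-0.0028 -0.0006  0.0022]
in head frame z,err 0.12016873877784194 [-0.      0.0005 -0.    ]
```

View pics/side7.png

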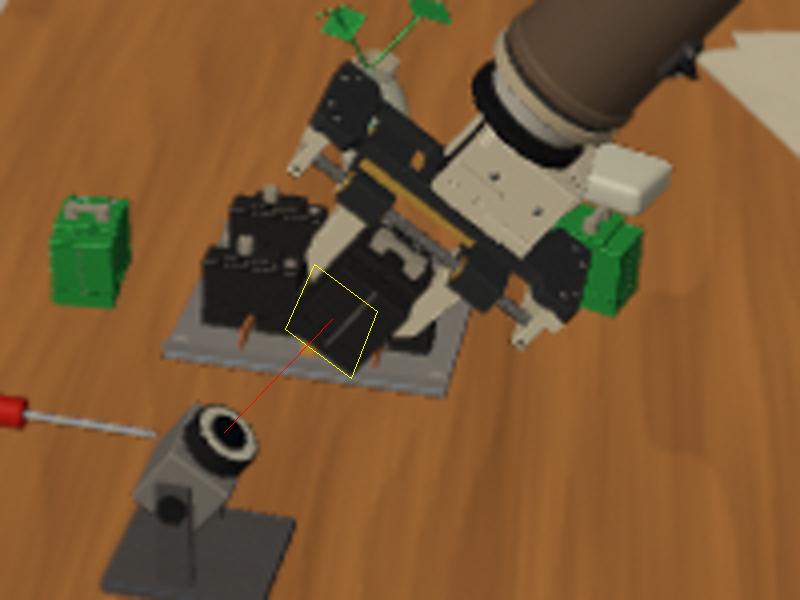

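The predicted underside outline matches the visible lower face of the breaker. The projected axis starts at the lens centre (crop 225,432) and ends mid-underside (332,320). The arm is at rest, so I'll hand in.

```bash
python3 - <<'E'
from workcell import workorder
print(workorder.close_job())
E
```

```text
the job is handed in; nothing more can be done
None
```

I lifted the two-pole breaker straight off its bar, carried it clear of the other things and held it in front of the inspection camera. I handed the job in at about 9.7 s of the 37 s allowed. No verdict was reported.

**Final pose:** from the measured tool pose and the camera pose fitted from the pictures, the underside centre is about 120 mm from the lens. It is within 1 mm of the lens axis, and about 0.2° off from where I aimed it. The camera stand's own yaw is less certain: the outline of its foot gave −6.5°, and I aimed for −6.2°. Both are well inside the 0.2 rad limit.

**Grip and surroundings:** I set the grip to 40 N. The opening stayed at about 50 mm, the joints were at rest, and the wrist force was about 3 N, which fits the breaker's weight. In the side view, the predicted outline matched the visible breaker. The pictures on the way showed the single breakers and the other things where they started. No check failed or disagreed beyond that yaw difference.

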